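# Check the shaker's stop button: press in, then twist free

## Task

Check the emergency stop on the white control box: press the red mushroom button in until it latches, let go so that it stays down by itself, then push one of its ears clockwise (seen from above) with a fingertip until the button pops out again, and leave it free and out. Only push it, do not grip the head to turn it; do not press the green start button, and leave the bottle, the slide box and the dish where they stand.

Things in the scene. Friction and masses are not known exactly. Their poses are not given: they have to be found in the camera images.
- control_box: fixed white control box with a blue foot, 156 x 236 x 70 mm high; origin at the centre of its underside; its x axis points away from the operator's side, y to the left, z up. The red stop button stands on its left half, on a yellow collar (84 mm across, top 76 mm above the box's underside); its axis is vertical through the point x 0, y +50 mm of the box
- stop_top (a point): centre of the red mushroom head's domed top, on its axis, 118 mm above the work surface when out and 110 mm when latched. The head: 60 mm across, 28 mm high, underside 14 mm above the collar when out. Two ears (lugs with a white stripe) stick out on opposite sides, to 54 mm from the axis; at twist 0 they lie along the box's y axis
- ear_left (a point): middle of the ear that points to the box's +y, 45 mm from the button's axis, half way up the ear; turning clockwise moves it at first to the box's +x. Each ear is 14 mm thick and 18 mm high, its top 10 mm below the dome's top, its underside level with the head's; below and beside it is free space down to the collar
- ear_right (a point): middle of the ear that points to the box's -y, 45 mm from the axis, half way up the ear; turning clockwise moves this ear at first to the box's -x
- stop_press (a joint): how far the head is pressed in, in m: 0 out, 0.008 at the stop. A snap spring: it takes 6 to 7 N at first, clicks over at about 5 mm and then stays latched at 8 mm by itself
- stop_twist (a joint): clockwise turn of the head seen from above, in rad: 0 at rest, at most 0.8. A weak spring (1 to 2 N at the ear) turns it back to 0 when let go. When latched, turning it (2 to 3 N at the ear) cams the head up after 0.15 rad of play; at about 0.5 rad it snaps out, and stays out when the twist is let back
- start (a joint): green start button, 24 mm across, on the near right corner of the box (box x -40 mm, y -75 mm), top 82 mm above the box's underside; value in m: 0 out, 0.006 fully pressed
- reagent: loose amber bottle with a black cap, 52 mm across, 110 mm high, origin at the centre of its underside; leave alone
- slide_box: loose blue slide box with a white lid, 87 x 62 x 36 mm high, origin at the centre of its underside; leave alone
- dish: loose clear dish with yellow content, 56 mm across, 16 mm high, origin at the centre of its underside; leave alone

How it is judged (in metres and radians):
On the way, in this order (a step that is already met when the one before it is completed fails the run):
1. the red button is latched in (over 6.5 mm) and stays so for 0.2 s with no finger on it (value of joint stop_press above 0.0065 m and contact force between anything else and stop_twist below 0.2 N), for 0.2 s.
2. the head is turned clockwise by more than 0.4 rad and has popped out (under 2 mm) (value of joint stop_twist above 0.4 rad and value of joint stop_press below 0.002 m).
At the end, for the whole second after the job is handed in: The red button is out (pressed less than 2 mm) and turned back to rest (within 0.12 rad), the start button is not pressed, and the bottle, slide box and dish stand upright within 20 mm of where they were (value of joint stop_press below 0.002 m and value of joint stop_twist below 0.12 rad and value of joint start below 0.003 m and not (distance of reagent from where it was at the start of the episode above 0.02 m) and not (angle between reagent's own z axis and vertical above 0.3 rad) and not (distance of slide_box from where it was at the start of the episode above 0.02 m) and not (angle between slide_box's own z axis and vertical above 0.3 rad) and not (distance of dish from where it was at the start of the episode above 0.02 m) and not (angle between dish's own z axis and vertical above 0.3 rad)); the robot touches nothing.
It fails at once if the green start button is pressed (over 3 mm) (value of joint start above 0.003 m).
It fails at once if the head is turned while pinched: fingers press on both sides of one ear, or on both sides of the head, with more than 1 N (value of joint stop_twist above 0.15 rad and ((contact force between the fingers and stop_twist_c0 above 1 N and contact force between the fingers and stop_twist_c1 above 1 N) or (contact force between the fingers and stop_twist_c2 above 1 N and contact force between the fingers and stop_twist_c3 above 1 N) or ((contact force between the fingers and stop_twist_c4 above 1 N or contact force between the fingers and stop_twist_c5 above 1 N) and (contact force between the fingers and stop_twist_c6 above 1 N or contact force between the fingers and stop_twist_c7 above 1 N)))).
It fails at once if the bottle, slide box or dish is lifted, pushed more than 20 mm or tipped (distance of any of reagent, slide_box, dish from where it was at the start of the episode above 0.02 m or angle between any of reagent, slide_box, dish's own z axis and vertical above 0.3 rad).
It also fails if it takes over 42 s, if anything falls off the work surface, if the arm or the gripper's body presses on something with over 40 N, if the wrist force passes 120 N, or if a joint passes its speed limit or range.

## Robot

A 7-joint arm with a two-finger parallel gripper is mounted at the origin on the work surface. World frame = base frame: x ahead of the robot, y to its left, z up, the work surface at z = 0. Lengths are in mm, angles in rad, forces in N, time in s.
With the tool pointing down it reaches from about 425 to 825 mm from the base axis. Payload 3.6 kg.
Tool frame: the origin (TCP) lies at the very end of the fingers, on their centre line; the grasp point (between the pads) lies 19 mm behind it; z points along the fingers, y is the line along which they close (so a half turn about z gives the same grasp; the last joint's range is limited). The gripper opens to 93 mm and grips with 3 to 60 N. Pads are 15 mm wide; open, the fingers measure 128 mm over their backs; the gripper's body (75 mm by 188 mm) begins 65 mm behind the grasp point.
Start: joints at [1.272, 0.615, -0.013, 1.423, 0.008, 1.103, -0.04], TCP at [174.516, -626.104, 218.64] pointing down, gripper open.
Joint ranges: [-3.12, 3.12], [-0.3, 2.06], [-1.34, 1.32], [0.26, 2.42], [-1.36, 4.5], [0.01, 1.98], [-2.84, 2.84]. Speed limits (rad/s): [2.79, 2.79, 3.14, 3.14, 3.14, 3.14, 3.14].

## Interface

Orientations are given as a unit quaternion [x, y, z, w].
In Python, from workcell import read_state, capture, get_calibration, job_done gives the robot as it stands.
- The arm moves only by the tool move_arm, never from a script. Its argument "series" is a list of rows, each a list of 4 numbers: the shift along the tool's x, y, z in mm, then the turn about the tool's z in degrees. In form: [[x, y, z, spin], ...]. A call has exactly 8 rows; each row is the pose to reach, as a shift and turn from the pose commanded when the call began, along the tool's axes at that moment; what a row does not reach only later rows make up. A row lasts 1/10 s, in which the tool goes at most 50 mm and 8.59 degrees, less where a joint would pass 70% of its speed; a pose out of reach is approached as far as the arm can. A call with a gripper value outside its range is refused whole. "gripper" is the closure, from -1 (fully open) to 1 (shut), set as the call begins (left out, the last holds). The fingers move at their own pace and stop on an object; "grip_force" is the grip in N (left out, the last holds). Time passes only in rows, so rows that repeat a pose let the fingers close, or fill a call up. It gives the time, the measured TCP pose, the force, the opening and the grip force at its end, in the units of the state.
- read_state(): the state, without advancing time (a new reading comes with each control period).
- capture(name): name is "scene" or "top"; returns (picture, depth): 480x640x3 uint8, red, green, blue; 480x640 float32, mm along the optical axis (not along the pixel's ray), 0 where there is no reading.
- get_calibration(name): a dict with "fx", "fy", "cx", "cy" (pixels), "extrinsics" (4x4, takes a point from camera to world coordinates). Camera axes: x right, y down, z forward; pixel columns grow to the right and rows downward; lengths in mm; the calibration is good to about 2 mm. A picture is of the moment at which its call begins. get_calibration takes no time and is no camera call.
- job_done(): hands the job in; it is judged then, once.
The state is a dict: "time": time; "joints": joint angles; "joint_vel": joint speeds; "joint_efforts": joint torques, N m; "tcp_pos": TCP position; "tool_rot": TCP orientation; "contact_force": force on the tool from outside, world axes, zero at the start; "torque": the same for the moment, N m; "grip_width": opening from 0.0 (shut) to 1.0 (fully open); "finger_force": force on a finger pad.
Only numpy, scipy, OpenCV 4.12 (cv2) and the standard library are available. Lean on these libraries where they do the work, as an engineer would, in place of code of your own. Each camera call takes 0.05 s, during which the arm holds its last target. There are 200 camera calls.

## Working session

There is one attempt and no reset: what is moved stays moved. The work goes in short steps, Python scripts to look and compute and a tool call to move; the robot and the scene stay as the last step left them, time stands still between calls to the robot, and variables do not carry over. Pictures are saved under pics/ and viewed, at most 10 in all, crops included, and the job is handed in when it is done.

Besides the shell and the picture viewer there is one more tool, called after "Call:" by a JSON object that holds its "method" and its "body". move_arm: Moves the arm, as the interface text tells. Its arguments: {"type":"object","properties":{"series":{"type":"array"},"gripper":{"type":"number"},"grip_force":{"type":"number"}},"required":["series"]}

```bash
mkdir -p pics
python3 - <<'E'
from workcell import *
import cv2,numpy as np
for n in("scene","top"):
    p,d=capture(n); cv2.imwrite(f"pics/{n}0.png",p[:,:,::-1]); np.savez(f"pics/{n}0.npz",p=p,d=d)
    c=get_calibration(n); print(n,c["fx"],np.round(c["extrinsics"],3).tolist())
s=read_state(); print(s)
E
```

```text
scene 541.6049890001682 [[-0.015, 0.626, -0.78, 1544.233], [1.0, 0.026, 0.001, 23.688], [0.021, -0.78, -0.626, 844.646], [0.0, 0.0, 0.0, 1.0]]
top 500.71851627891067 [[-0.023, -0.995, 0.094, 492.798], [-1.0, 0.023, 0.002, 52.355], [-0.004, -0.094, -0.996, 1192.823], [0.0, 0.0, 0.0, 1.0]]
{'time': 0.1, 'joints': array([ 1.272538  ,  0.61578627, -0.01260881,  1.42470194,  0.00811016,
        1.10338757, -0.04041706]), 'joint_vel': array([ 0.00253792, -0.00342081, -0.00076531, -0.00202689,  0.00218566,
       -0.00104824, -0.00044635]), 'joint_efforts': array([ 1.06578507e-03, -4.60039902e+01,  2.09654253e-01, -1.66246247e+01,
       -6.12650346e-02,  1.69235986e-02,  1.11779671e-04]), 'tcp_pos': array([ 174.29578877, -625.47743052,  217.63270855]), 'tool_rot': array([ 9.90778858e-01,  1.35484346e-01, -1.70831108e-04, -1.10323134e-03]), 'contact_force': array([ 0.06683828,  0.05338422, -0.74345955]), 'torque': array([-0.02424068,  0.00068661,  0.0064342 ]), 'finger_force': 0.0, 'grip_width': 1.000045597733404}
```

View pics/top0.png

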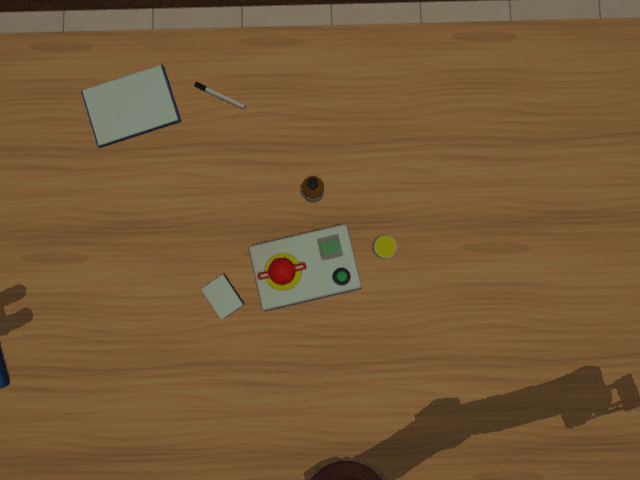

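View pics/scene0.png

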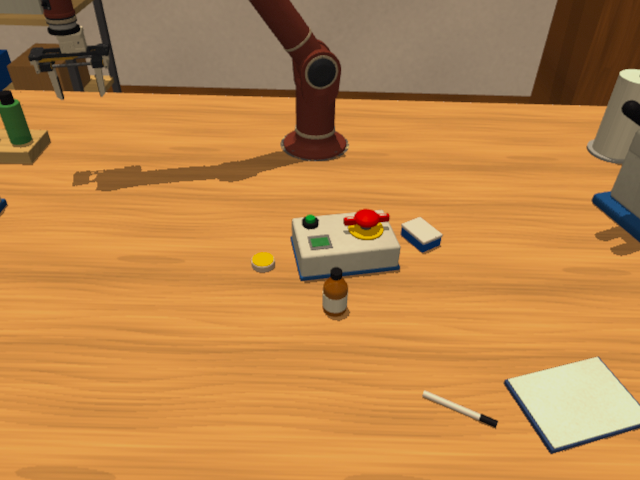

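The top view shows the red button at about (282,271) with ears at (262,275) and (303,267). The green start button is at (342,276), the bottle at (313,188), the slide box at (222,297) and the dish at (385,247). In the scene view the button is at about (367,218).

```bash
cat > h.py <<'E'
import numpy as np,cv2
from workcell import *
def world(n,mask,d,zfix=None):
    c=get_calibration(n);E=c["extrinsics"];v,u=np.nonzero(mask&(d>0))
    r=np.stack([(u-c["cx"])/c["fx"],(v-c["cy"])/c["fy"],np.ones(len(u))],1)
    if zfix is None: P=r*d[v,u][:,None]
    else:
        rw=r@E[:3,:3].T; P=r*((zfix-E[2,3])/rw[:,2])[:,None]
    return P@E[:3,:3].T+E[:3,3]
E
python3 - <<'E'
from h import *
for n in("top","scene"):
    z=np.load(f"pics/{n}0.npz");p,d=z["p"].astype(int),z["d"]
    R,G,B=p[...,0],p[...,1],p[...,2]
    def roi(m,u0,u1,v0,v1):
        k=np.zeros_like(m);k[v0:v1,u0:u1]=m[v0:v1,u0:u1];return k
    b=(245,320,220,315) if n=="top" else (335,400,200,245)
    red=roi((R>110)&(G<60)&(B<70),*b); P=world(n,red,d)
    print(n,"red",len(P),P.mean(0).round(1),np.percentile(P,[2,98],axis=0).round(1).tolist())
    top=P[P[:,2]>108.5]; print(" dome mean",top.mean(0).round(1),len(top), "max z",P[:,2].max())
    if n=="top":
        xy=P[:,:2];w,V=np.linalg.eigh(np.cov(xy.T)); print(" ear axis",V[:,1],np.degrees(np.arctan2(V[1,1],V[0,1])))
        white=roi((P is not None)&(abs(R-B)<45)&(R>110),240,370,215,320)
        W=world(n,white,d);W=W[(W[:,2]>60)&(W[:,2]<80)]
        r=cv2.minAreaRect(W[:,:2].astype(np.float32));print(" box",r,W[:,2].mean())
        yel=roi((R>140)&(G>120)&(B<60),*b);Y=world(n,yel,d);e=cv2.fitEllipse(cv2.convexHull(Y[:,:2].astype(np.float32)));print(" collar",e,Y[:,2].mean())
        for nm,q in dict(bottle=(295,330,170,205),slide=(198,248,270,322),dish=(370,400,232,262),start=(330,353,265,288)).items():
            Q=world(n,roi(np.ones_like(red),*q),d);Q=Q[Q[:,2]>8 if nm!='start' else Q[:,2]>77];print(nm,Q.mean(0).round(0),np.percentile(Q,[2,98],axis=0).round(0).tolist())
E
```

```text
top red 492 [533.7 132.1 114.3] [[512.2, 85.5, 106.0], [555.5, 180.8, 120.7]]
 dome mean [533.6 131.9 115.1] 444 max z 122.7697330369424
 ear axis [-0.20529086  0.97870101] 101.84652645514308
 box ((544.9404296875, 83.28166198730469), (145.35658264160156, 225.9066162109375), 11.799814224243164) 70.34588863802225Traceback (most recent call last):
  File "<stdin>", line 16, in <module>
cv2.error: OpenCV(4.12.0) /io/opencv/modules/imgproc/src/shapedescr.cpp:356: error: (-215:Assertion failed) n >= 0 && (depth == CV_32F || depth == CV_32S) in function 'fitEllipseNoDirect'
```

```bash
cat >> h.py <<'E'
from scipy.spatial.transform import Rotation as Ro
yaw0=np.radians(11.8); C=np.array([534.2,132.2])   # button axis, box yaw
bx=np.array([np.cos(yaw0),np.sin(yaw0)]); by=np.array([-bx[1],bx[0]])
def rel(x,y,z,yaw=None,start=None):
    "shift in tool axes + spin deg from the present pose to world pose (yaw = direction of tool x, deg)"
    s=start or read_state(); R=Ro.from_quat(s["tool_rot"]).as_matrix()
    v=R.T@(np.array([x,y,z])-s["tcp_pos"]); c=np.degrees(np.arctan2(R[1,0],R[0,0]))
    sp=0 if yaw is None else (c-yaw+180)%360-180
    return np.round([*v,sp],1).tolist()
E
python3 - <<'E'
from h import *
for p in [(330,-510,220,30),(450,-330,220,50),(540,-150,200,75),(534,132,160,101.8)]: print(rel(*p))
E
```

```text
[181.0, -69.4, -2.2, -14.4]
[344.9, -210.6, -1.9, -34.4]
[479.9, -359.8, 18.4, -59.4]
[549.9, -633.0, 59.0, -86.2]
```

Call:
{"method": "move_arm", "body": {"series": [[45,-17,0,-4],[90,-35,0,-8],[135,-52,0,-12],[181,-69,0,-16],[220,-100,0,-20],[260,-135,0,-24],[300,-170,0,-29],[340,-205,0,-34]], "gripper": 1, "grip_force": 10}}

```text
time: 0.9
tcp_pos: [442.4, -343.3, 218.4]
tool_rot: [0.907, 0.421, -0.0, -0.0]
contact_force: [0.5, -0.0, -0.5]
grip_width: 0.362
finger_force: 0.0
```

Run:
```python
from h import *
s=read_state();print(s["tcp_pos"],s["joints"],s["grip_width"],s["contact_force"])
for p in [(540,-150,200,75),(534,60,170,101.8),(534.2,132.2,160,101.8)]: print(rel(*p))
```

```text
[ 442.4046227  -343.30276885  218.35961742] [ 0.75320438  0.4810963  -0.2010481   1.68583767  0.11101299  0.98647623
 -0.18906469] 0.36155153115123734 [ 5.20308478e-01 -2.66332809e-04 -4.75201883e-01]
[210.6, -50.3, 18.4, -25.2]
[367.1, -190.5, 48.5, -52.0]
[422.3, -236.9, 58.5, -52.0]
```

Call:
{"method": "move_arm", "body": {"series": [[45,-11,4,-6],[90,-22,8,-12],[135,-33,12,-18],[175,-45,16,-25],[210,-65,20,-32],[245,-90,25,-39],[280,-117,30,-46],[315,-145,35,-52]]}}

```text
time: 1.7
tcp_pos: [535.4, -10.0, 183.2]
tool_rot: [0.631, 0.776, -0.0, -0.0]
contact_force: [0.9, 1.6, 0.2]
grip_width: 0.003
finger_force: 0.0
```

Run:
```python
from h import *
s=read_state();print(s["tcp_pos"],s["joints"],s["grip_width"],s["contact_force"])
for p in [(534.2,132.2,130,101.8)]: print(rel(*p))
```

```text
[535.4243602  -10.04633703 183.17031694] [ 0.28596892  0.51350584 -0.46334029  1.79313728  0.28370603  0.90168102
 -0.09755963] 0.0031289527486134897 [0.89345931 1.62372113 0.24443222]
[139.5, 27.9, 53.2, 0.0]
```

Call:
{"method": "move_arm", "body": {"series": [[35,7,10,0],[70,14,20,0],[105,21,30,0],[130,26,35,0],[139.5,28,40,0],[139.5,28,46,0],[139.5,28,50,0],[139.5,28,50,0]]}}

```text
time: 2.5
tcp_pos: [535.0, 128.1, 132.9]
tool_rot: [0.633, 0.774, -0.001, 0.0]
contact_force: [0.1, -0.1, -0.4]
grip_width: 0.01
finger_force: 0.0
```

Run:
```python
from h import *
s=read_state();print(s["tcp_pos"],s["joints"],s["grip_width"],s["contact_force"])
print(rel(534.2,132.2,118,101.8))
p,d=capture("scene");cv2.imwrite("pics/s1.png",cv2.resize(p[150:290,270:450,::-1],None,fx=4,fy=4))
```

```text
[534.99132974 128.11198651 132.85150651] [-3.70919089e-04  5.95735910e-01 -4.26121667e-01  1.80864745e+00
  3.28064075e-01  8.09589645e-01 -3.92250586e-01] 0.009524624549010176 [ 0.0821013  -0.07987893 -0.36070816]
[4.2, 0.1, 14.8, -0.4]
```

View pics/s1.png

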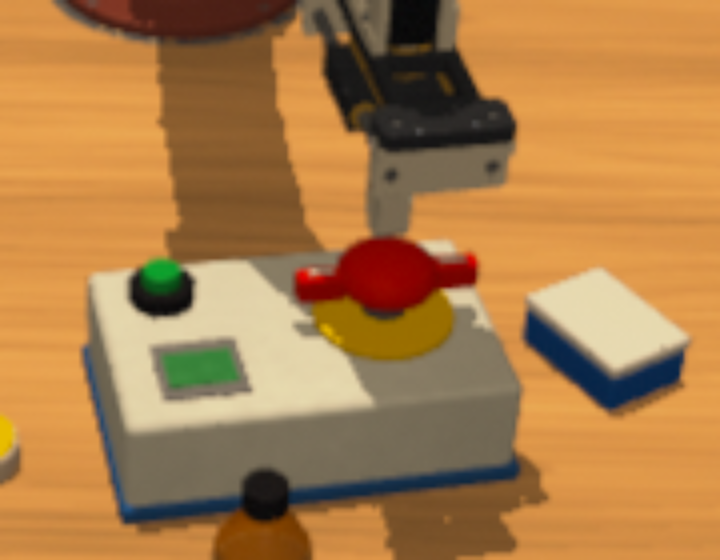

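The crop shows the closed fingertips (about (388,230)) just above the dome (390,255), roughly centred. Next I press.

Call:
{"method": "move_arm", "body": {"series": [[3,0,4,0],[3,0,8,0],[3,0,12,0],[3,0,15,0],[3,0,18,0],[3,0,20,0],[3,0,22,0],[3,0,22,0]]}}

```text
time: 3.35
tcp_pos: [534.4, 133.8, 111.2]
tool_rot: [0.632, 0.775, -0.0, -0.0]
contact_force: [-0.9, 0.2, 0.2]
grip_width: 0.009
finger_force: 0.0
```

Call:
{"method": "move_arm", "body": {"series": [[0,0,1,0],[0,0,2,0],[0,0,3,0],[0,0,3,0],[0,0,3,0],[0,0,3,0],[0,0,3,0],[0,0,3,0]]}}

```text
time: 4.15
tcp_pos: [534.7, 134.0, 110.2]
tool_rot: [0.632, 0.775, 0.0, 0.001]
contact_force: [-0.9, -1.3, 9.6]
grip_width: 0.006
finger_force: 4.5
```

Call:
{"method": "move_arm", "body": {"series": [[0,0,1,0],[0,0,2,0],[0,0,2,0],[0,0,2,0],[0,0,-4,0],[0,0,-10,0],[0,0,-18,0],[0,0,-26,0]]}}

```text
time: 4.95
tcp_pos: [534.5, 133.8, 135.0]
tool_rot: [0.632, 0.775, -0.0, -0.0]
contact_force: [-0.1, 0.4, 0.5]
grip_width: 0.004
finger_force: 0.0
```

Run:
```python
from h import *
p,d=capture("scene");p2=cv2.resize(p[150:290,270:450,::-1],None,fx=4,fy=4);cv2.imwrite("pics/s2.png",p2)
s=read_state();print(s["tcp_pos"],s["contact_force"])
def red(p):
    p=p.astype(int);m=(p[...,0]>110)&(p[...,1]<60)&(p[...,2]<70);k=np.zeros_like(m);k[200:245,335:400]=m[200:245,335:400];return k
a=red(np.load("pics/scene0.npz")["p"]);b=red(p)
for m in(a,b):
    v,u=np.nonzero(m);print(len(v),v.mean(),v.min(),v.max(), [np.nonzero(m[:,u])[0][-1] for u in (350,360,367,375,385)])
P=C+45*by-37*bx; print(rel(*P,125,101.8),P)
```

```text
[535.39799439 134.16294871 136.35376805] [ 0.87326281 -0.03504455  0.41348781]
470 218.3531914893617 209 226 [np.int64(224), np.int64(225), np.int64(226), np.int64(224), np.int64(220)]
496 221.23790322580646 212 230 [np.int64(227), np.int64(228), np.int64(229), np.int64(226), np.int64(223)]
[43.2, -38.8, 11.3, -0.2] [488.77958428 168.68267858]
```

View pics/s2.png

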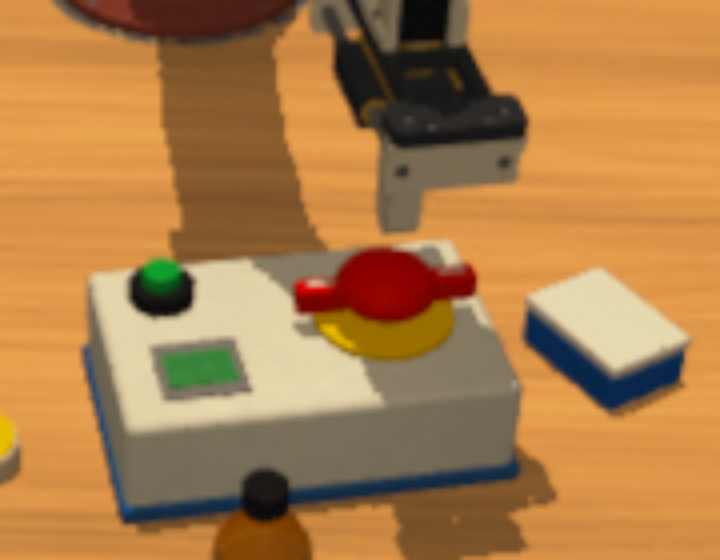

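The button is latched: the head sits lower on the collar, with nothing touching it. Now I move beside the left ear.

Call:
{"method": "move_arm", "body": {"series": [[20,-19,0,0],[43,-39,0,0],[43,-39,0,0],[43,-39,10,0],[43,-39,22,0],[43,-39,34,0],[43,-39,46,0],[43,-39,48,0]]}}

```text
time: 5.8
tcp_pos: [486.7, 167.1, 84.4]
tool_rot: [0.632, 0.775, -0.002, -0.001]
contact_force: [0.2, 0.3, -0.4]
grip_width: 0.003
finger_force: 0.0
```

Run:
```python
from h import *
p,d=capture("scene");p2=cv2.resize(p[150:290,270:450,::-1],None,fx=4,fy=4);cv2.imwrite("pics/s3.png",p2)
s=read_state();print(s["tcp_pos"],s["contact_force"])
for t in (-37,-24.5):
  for th in (0,.1,.2,.3,.4,.5,.6,.65,.7):
    q=yaw0-th; e=np.array([np.cos(q),np.sin(q)]); P=C+45*np.array([-e[1],e[0]])+t*e
    print(t,th,rel(*P,87,101.8-np.degrees(th)))
```

```text
[487.01538979 167.4426068   84.99826019] [ 0.18845932  0.08152977 -0.83116073]
-37 0 [0.9, 2.0, -2.0, -0.3]
-37 0.1 [4.4, 6.6, -2.0, 5.5]
-37 0.2 [7.4, 11.6, -2.0, 11.2]
-37 0.3 [9.9, 16.9, -2.1, 16.9]
-37 0.4 [11.8, 22.4, -2.1, 22.7]
-37 0.5 [13.2, 28.0, -2.1, 28.4]
-37 0.6 [14.0, 33.8, -2.1, 34.1]
-37 0.65 [14.2, 36.7, -2.1, 37.0]
-37 0.7 [14.3, 39.6, -2.1, 39.9]
-24.5 0 [0.9, 14.5, -2.0, -0.3]
-24.5 0.1 [3.2, 19.1, -2.1, 5.5]
-24.5 0.2 [4.9, 23.9, -2.1, 11.2]
-24.5 0.3 [6.2, 28.8, -2.1, 16.9]
-24.5 0.4 [7.0, 33.9, -2.1, 22.7]
-24.5 0.5 [7.3, 39.0, -2.1, 28.4]
-24.5 0.6 [7.0, 44.1, -2.1, 34.1]
-24.5 0.65 [6.7, 46.7, -2.1, 37.0]
-24.5 0.7 [6.3, 49.2, -2.2, 39.9]
```

View pics/s3.png

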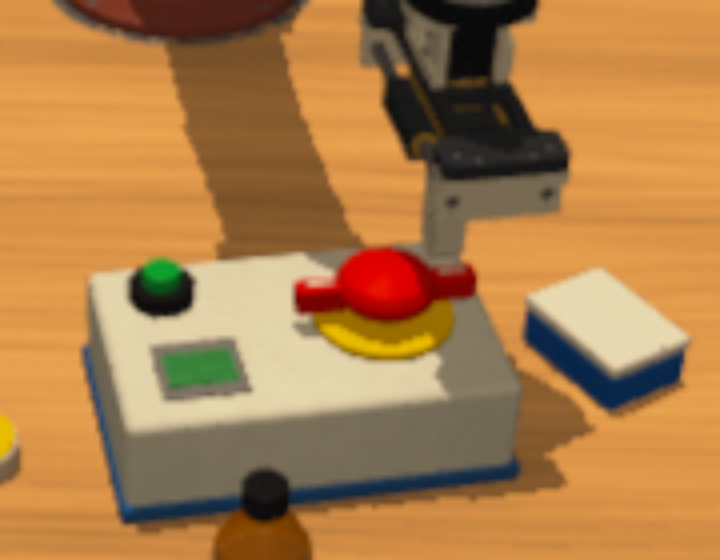

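The fingertip stands behind the left ear, at about (445,250), beside the head. I push along the arc, first to contact.

Call:
{"method": "move_arm", "body": {"series": [[3,3,-2,0],[3,6,-2,0],[3,9,-2,0],[3,11,-2,0],[3,13,-2,0],[3,15,-2,0],[3,17,-2,0],[3,17,-2,0]]}}

```text
time: 6.65
tcp_pos: [503.5, 174.4, 88.6]
tool_rot: [0.632, 0.775, -0.0, -0.0]
contact_force: [-0.5, -0.2, 0.6]
grip_width: 0.007
finger_force: 0.4
```

Run:
```python
from h import *
s=read_state();print(s["tcp_pos"],s["contact_force"],s["finger_force"])
for t in (-24.5,):
  for th in (0,.1,.2,.3,.4,.5,.6,.7):
    q=yaw0-th; e=np.array([np.cos(q),np.sin(q)]); P=C+46.5*np.array([-e[1],e[0]])+t*e
    print(t,th,rel(*P,87,101.8-np.degrees(th)))
```

```text
[503.52591124 174.41844314  88.6319326 ] [-0.52083243 -0.17614619  0.55246433] 0.4435282666236162
-24.5 0 [-1.1, -3.1, 1.6, -0.2]
-24.5 0.1 [1.1, 1.7, 1.6, 5.5]
-24.5 0.2 [2.9, 6.6, 1.6, 11.2]
-24.5 0.3 [4.1, 11.7, 1.6, 17.0]
-24.5 0.4 [4.8, 16.9, 1.6, 22.7]
-24.5 0.5 [5.0, 22.2, 1.6, 28.4]
-24.5 0.6 [4.7, 27.4, 1.6, 34.1]
-24.5 0.7 [3.9, 32.6, 1.6, 39.9]
```

Call:
{"method": "move_arm", "body": {"series": [[0.5,1.5,1.5,4],[1.5,4,1.5,8],[3,6.5,1.5,11],[3.5,9,1.5,14],[4,12,1.5,17],[4.5,14.5,1.5,20],[5,17,1.5,23],[5,19.5,1.5,26]]}}

```text
time: 7.45
tcp_pos: [520.9, 183.7, 87.2]
tool_rot: [0.791, 0.612, -0.001, -0.001]
contact_force: [-1.2, 0.1, 1.6]
grip_width: 0.009
finger_force: 1.0
```

Run:
```python
from h import *
p,d=capture("scene");p2=cv2.resize(p[150:290,270:450,::-1],None,fx=4,fy=4);cv2.imwrite("pics/s4.png",p2)
s=read_state();print(s["tcp_pos"],s["contact_force"],s["finger_force"])
for t in (-24.5,):
  for th in (.4,.5,.6,.7,.75):
    q=yaw0-th; e=np.array([np.cos(q),np.sin(q)]); P=C+46.5*np.array([-e[1],e[0]])+t*e
    print(t,th,rel(*P,87,101.8-np.degrees(th)))
```

```text
[521.43138012 183.77755261  87.20850696] [-1.39196494 -0.05791113  0.85781495] 0.7890468621917535
-24.5 0.4 [-1.8, -1.9, 0.2, -3.5]
-24.5 0.5 [0.7, 2.7, 0.2, 2.3]
-24.5 0.6 [2.8, 7.5, 0.2, 8.0]
-24.5 0.7 [4.3, 12.6, 0.2, 13.7]
-24.5 0.75 [4.9, 15.1, 0.2, 16.6]
```

View pics/s4.png

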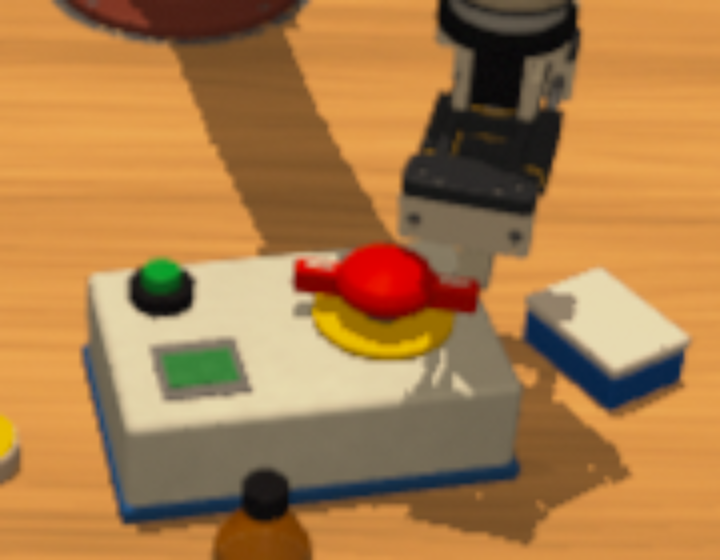

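The ear has turned noticeably, with the tip in contact at about (470,260). I continue along the arc.

Call:
{"method": "move_arm", "body": {"series": [[0.5,2,0,2],[1,4,0,4.5],[2,6,0,7],[3,8.5,0,9.5],[3.5,11,0,12],[4,13,0,14],[4.5,14.5,0,16],[4.5,14.5,0,16]]}}

```text
time: 8.3
tcp_pos: [537.1, 184.3, 87.1]
tool_rot: [0.868, 0.497, 0.0, -0.0]
contact_force: [-1.5, 1.1, 1.5]
grip_width: 0.006
finger_force: 0.8
```

Run:
```python
from h import *
p,d=capture("scene");p2=cv2.resize(p[150:290,270:450,::-1],None,fx=4,fy=4);cv2.imwrite("pics/s5.png",p2)
s=read_state();print(s["tcp_pos"],s["contact_force"],s["finger_force"])
for t in (-24.5,):
  for th in (.6,.7,.75,.8):
    q=yaw0-th; e=np.array([np.cos(q),np.sin(q)]); P=C+46.5*np.array([-e[1],e[0]])+t*e
    print(t,th,rel(*P,87,101.8-np.degrees(th)))
```

```text
[537.07049407 184.31460355  87.16159081] [-1.28816503  2.18112013 -0.00770875] 0.768973199010361
-24.5 0.6 [-3.7, -6.7, 0.2, -7.8]
-24.5 0.7 [-0.8, -2.3, 0.2, -2.1]
-24.5 0.75 [0.4, 0.0, 0.2, 0.8]
-24.5 0.8 [1.6, 2.4, 0.2, 3.6]
```

View pics/s5.png

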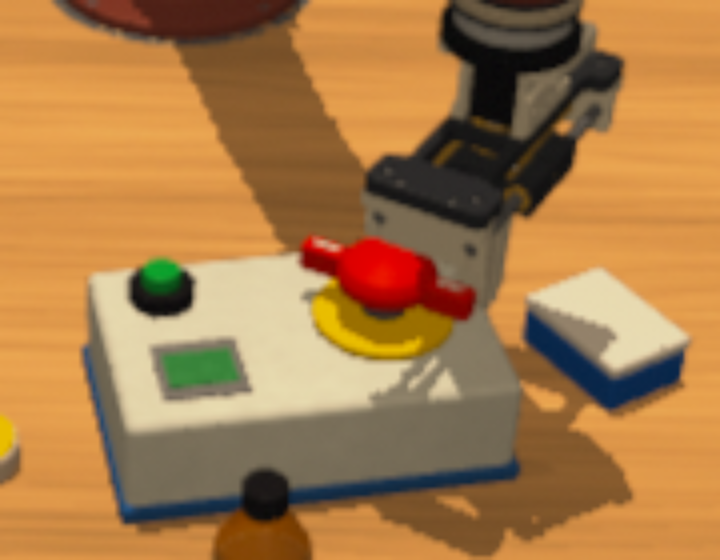

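The head stands up again with its dark stem visible at about (390,313), so it has popped out, turned by about 0.6 rad. I go back along the arc to let it return.

Run:
```python
from h import *
for th,r,t in ((.6,47,-25),(.4,47.5,-26),(.2,48,-28),(0,49,-32),(0,50,-45)):
    q=yaw0-th; e=np.array([np.cos(q),np.sin(q)]); P=C+r*np.array([-e[1],e[0]])+t*e
    print(rel(*P,87,101.8-np.degrees(th)))
```

```text
[-3.2, -7.3, 0.2, -7.8]
[-10.2, -16.3, 0.2, -19.3]
[-19.5, -24.7, 0.2, -30.7]
[-31.6, -32.7, 0.1, -42.2]
[-39.6, -43.0, 0.1, -42.2]
```

Call:
{"method": "move_arm", "body": {"series": [[-3,-7.5,0,-7],[-6.5,-12,0,-13],[-10,-16.5,0,-19],[-14.5,-21,0,-25],[-19.5,-25,0,-31],[-25,-29,0,-37],[-31.5,-33,0,-42],[-39.5,-43,0,-42]]}}

```text
time: 9.15
tcp_pos: [481.0, 170.4, 87.0]
tool_rot: [0.632, 0.775, 0.0, 0.001]
contact_force: [0.0, -0.1, -0.5]
grip_width: 0.007
finger_force: 0.0
```

Call:
{"method": "move_arm", "body": {"series": [[0,-5,0,0],[0,-5,0,0],[0,-5,-15,0],[0,-5,-30,0],[0,-5,-50,0],[0,-5,-75,0],[0,-5,-100,0],[0,-5,-100,0]]}}

```text
time: 9.95
tcp_pos: [478.0, 171.9, 190.4]
tool_rot: [0.632, 0.775, 0.004, 0.002]
contact_force: [0.5, 0.6, -0.4]
grip_width: 0.003
finger_force: 0.0
```

Run:
```python
from h import *
p,d=capture("scene");p2=cv2.resize(p[150:290,250:450,::-1],None,fx=4,fy=4);cv2.imwrite("pics/s6.png",p2)
s=read_state();print(s["tcp_pos"],s["contact_force"],s["time"])
p=p.astype(int);m=(p[...,0]>110)&(p[...,1]<60)&(p[...,2]<70);k=np.zeros_like(m);k[200:245,335:400]=m[200:245,335:400]
v,u=np.nonzero(k);print(len(v),v.mean(),v.min(),v.max(), [np.nonzero(k[:,u])[0][-1] for u in (350,360,367,375,385)])
```

```text
[476.74618092 171.19347073 188.68541473] [ 0.37724917 -0.8938289  -0.20124495] 10.0
491 218.36659877800406 209 226 [np.int64(224), np.int64(225), np.int64(226), np.int64(225), np.int64(221)]
```

View pics/s6.png

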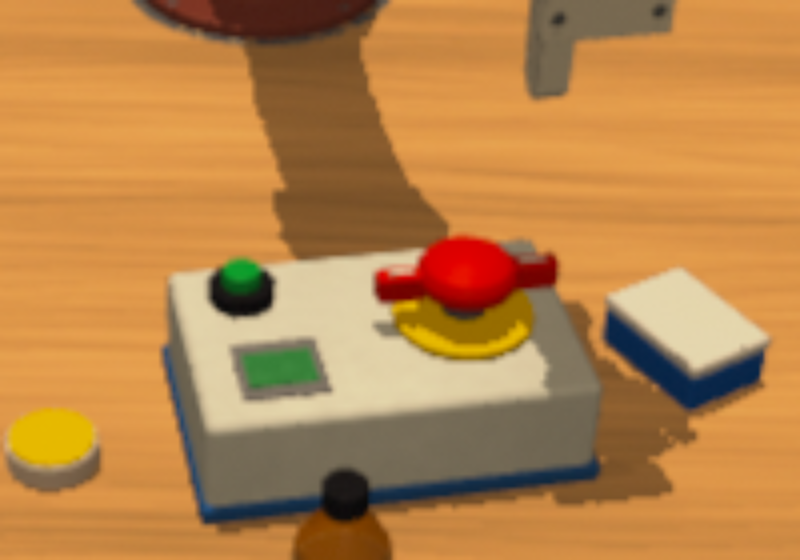

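The head is out at its original height (red rows 209–226, as at the start) and turned back to rest. The bottle, slide box and dish are unmoved, and the arm is clear.

```bash
python3 -c "
from workcell import *
print(job_done())"
```

```text
the job is handed in; nothing more can be done
None
```

The emergency stop was pressed until it latched and stayed down untouched, then popped out by pushing the left ear clockwise; it is back at rest and free, the other objects look unmoved, and the job was handed in at about 10 s (the hand-in returned no verdict).

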